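# Fans from the drying tray to the display stand, in reverse order

## Robot

A 6-joint arm with a two-finger parallel gripper is mounted at the origin on the work surface. World frame = base frame: x ahead of the robot, y to its left, z up, the work surface at z = 0. Lengths are in m, angles in rad, forces in N, time in s.
With the tool pointing down it reaches from about 0.3 to 0.875 m from the base axis. Payload 6.4 kg.
Tool frame: the origin (TCP) lies on the centre line of the jaws, within the pads' length; the fingertips stand 14 mm ahead of it and the grasp point (between the pads) lies 5 mm behind it; z points along the fingers, y is the direction in which the jaws open and shut (so a half turn about z gives the same grasp; the last joint's range is limited). The gripper opens to 85 mm and grips with 20 to 120 N. Pads are 22 mm wide; open, the fingers measure 114 mm over their backs; the gripper's body (76 mm by 85 mm) begins 54 mm behind the grasp point. The pads swing forward as they close: fully open they stand 13 mm farther back than shut.
Start: joints at [-1.441, 0.181, 1.607, -0, 1.354, -0.206], TCP at [0.189, -0.543, 0.245] pointing down, gripper open.
Joint ranges: [-2.99, 2.99], [-0.89, 2.07], [0.3, 2.58], [-1.14, 4.28], [0, 2.63], [-3.12, 3.12]. Speed limits (rad/s): [2.57, 2.57, 3.01, 3.14, 3.14, 3.14].

## Interface

Orientations are given as a unit quaternion [w, x, y, z].
In Python, from bench import * gives the robot as it stands.
- The arm moves only by the tool servo_tool, never from a script. Its argument "plan" is a list that holds one entry, the list of rows, each a list of 5 numbers: the shift along the world's x, y, z in m, then the turn about the world's z in rad, then the gripper command: -1 is shut, 1 is fully open, values between are in proportion. In form: [[[tx, ty, tz, roll, claw], ...]]. A call has 1 to 8 rows; each row shifts and turns the commanded pose from where the row before left it; what a row does not reach is not made up. A row lasts 1/10 s, in which the tool goes at most 50 mm and 8.59 degrees, less where a joint would pass 70% of its speed; a pose out of reach is approached as far as the arm can. A call with a gripper value outside its range is refused whole. The fingers move at their own pace and stop on an object; the grip force is fixed at half the most. Time passes only in rows, so rows that do not move let the fingers close. It gives the time, the measured TCP pose, the force and the opening at its end, in the units of the state.
- get_obs(): the state, without advancing time (a new reading comes with each control period).
- camera(name): name is "scene" or "top" or "wrist"; returns a dict with "img" (420x560x3 uint8, blue, green, red), "camera_matrix" (3x3 intrinsics, pixels), "rvec" (rotation vector, rad) and "tvec" (3), from world to camera coordinates, as OpenCV has them. Camera axes: x right, y down, z forward; pixel columns grow to the right and rows downward; lengths in m; the calibration is good to about 2 mm. The wrist camera is an equidistant fisheye: a pixel r from the principal point sees the ray r / f radians off the axis. A picture is of the moment at which its call begins. There is no depth.
- hand_in(): hands the job in, once; it reports no verdict.
Trained networks look in a picture, given as the dict that the camera call returned (one of the last four; its "shot" number tells which), for a name from the list of things; names that differ only in an ending like _2 or _b are one class to them, and where a whole thing is asked for, a point or a joint stands for the part that bears it (a point fixed in the world has none). Each returns a list of dicts, best first, with "conf" (0 to 1); they miss things now and then, are a little off and sometimes report something else, mostly with a low value. They report only what shows in the picture. A call takes as long as a camera call.
- trace(picture, thing): "mask" (420x560 bool, what is visible of it) and "rect" ([left, top, right, bottom] as shares, 0 to 1, of the picture: columns of its width, rows of its height, round what is visible of it).
- pinpoint(picture, thing): "centre" ([row, column] as shares, 0 to 1, of the picture: columns of its width, rows of its height: a listed point, or the origin of a listed thing).
The state is a dict: "time_s": time; "q": joint angles; "dq": joint speeds; "joint_efforts": joint torques, N m; "eef_pos": TCP position; "eef_rot": TCP orientation; "wrist_force": force on the tool from outside, world axes, zero at the start; "torque": the same for the moment, N m; "opening": opening from 0.0 (shut) to 1.0 (fully open).
Only numpy, scipy, OpenCV 4.12 (cv2) and the standard library are available. Lean on these libraries where they do the work, as an engineer would, in place of code of your own. Each camera call takes 0.05 s, during which the arm holds its last target.

## Task

Move the four closed fans from their drying rests to the dark display stand in reverse order: the fan at the left end of the drying row goes into the slot at the right end of the stand, the next into the next, and so on, so that customers on the far side see them in the order they were painted. Lay each fan on edge as it lies now, down on both rails between its pegs and centred lengthwise on the stand; set the fans down gently, never drop them, and let go of them all. Do not knock over or push away the wash bowl, the stone seal or the ink jar.

Things in the scene. Friction and masses are not known exactly. Their poses are not given: they have to be found in the camera images.
- fan_1_c (a point): Closed wooden folding fan, a stiff bar lying on edge. The shortest: 170 mm long, reddish mid-brown guards, both ends rounded. 26 mm thick (its y), 30 mm high (its z, up), length along its x, rivet end at -x; 50 to 160 g. This point is its centre, half-way along and 15 mm above its underside. Grasp its two flat sides at the middle, between the rest's crossbars.
- fan_2_c (a point): Closed wooden folding fan, a stiff bar lying on edge. Second shortest: 195 mm long, pale guards, square head. 26 mm thick (its y), 30 mm high (its z, up), length along its x, rivet end at -x; 50 to 160 g. This point is its centre, half-way along and 15 mm above its underside. Grasp its two flat sides at the middle, between the rest's crossbars.
- fan_3_c (a point): Closed wooden folding fan, a stiff bar lying on edge. Second longest: 220 mm long, dark-brown guards, square head. 26 mm thick (its y), 30 mm high (its z, up), length along its x, rivet end at -x; 50 to 160 g. This point is its centre, half-way along and 15 mm above its underside. Grasp its two flat sides at the middle, between the rest's crossbars.
- fan_4_c (a point): Closed wooden folding fan, a stiff bar lying on edge. The longest: 245 mm long, reddish mid-brown guards, both ends rounded. 26 mm thick (its y), 30 mm high (its z, up), length along its x, rivet end at -x; 50 to 160 g. This point is its centre, half-way along and 15 mm above its underside. Grasp its two flat sides at the middle, between the rest's crossbars.
- rest_1: Pale wooden drying rest under fan_1 at the start, fixed on the tray (all rests are alike). Origin: centre of its underside; fan along its x. Foot 135 x 56 x 8 mm; two crossbars 14 mm wide at x = -50 and +50 mm, tops 26 mm above the origin, carry the fan between upright pegs 8 mm thick, 22 mm higher, 40 mm apart in the clear.
- rest_2: Pale wooden drying rest under fan_2 at the start, fixed on the tray (all rests are alike). Origin: centre of its underside; fan along its x. Foot 135 x 56 x 8 mm; two crossbars 14 mm wide at x = -50 and +50 mm, tops 26 mm above the origin, carry the fan between upright pegs 8 mm thick, 22 mm higher, 40 mm apart in the clear.
- rest_3: Pale wooden drying rest under fan_3 at the start, fixed on the tray (all rests are alike). Origin: centre of its underside; fan along its x. Foot 135 x 56 x 8 mm; two crossbars 14 mm wide at x = -50 and +50 mm, tops 26 mm above the origin, carry the fan between upright pegs 8 mm thick, 22 mm higher, 40 mm apart in the clear.
- rest_4: Pale wooden drying rest under fan_4 at the start, fixed on the tray (all rests are alike). Origin: centre of its underside; fan along its x. Foot 135 x 56 x 8 mm; two crossbars 14 mm wide at x = -50 and +50 mm, tops 26 mm above the origin, carry the fan between upright pegs 8 mm thick, 22 mm higher, 40 mm apart in the clear.
- tray: Drying tray, fixed plywood board 190 x 290 x 12 mm under the four rests. Origin: centre of its underside, on the table; x away from the robot, y to the left as the robot sees it. Rests stand at y = +112.5, +37.5, -37.5, -112.5 mm; which rest and fan is where changes. Tray and stand may swap sides of the table.
- stand: Display stand, fixed, empty: dark board 190 x 300 x 15 mm, origin at centre of underside (on the table). Two rails 16 mm wide along y at x = -50 and +50 mm, tops at 60 mm. Slots at y = +112.5, +37.5, -37.5, -112.5 mm (+y left as the robot sees it) between brass pegs 8 mm thick, 40 mm apart in the clear, 22 mm above the rails. A seated fan lies along x, its centre at x = 0, z = 75 mm.

How it is judged:
At the end, for the whole second after the job is handed in: Each fan lies at rest, let go, in the slot mirroring its place in the drying row: within 12 mm across and 15 mm lengthwise of the slot's middle, centre 68 to 82 mm above the stand's underside, along the slot (either way round) and upright within 0.2 rad (x of fan_1_c in the frame of stand between -0.015 and 0.015 m and z of fan_1_c in the frame of stand between 0.068 and 0.082 m and angle between the x axis of each of fan_1_c, fan_2_c, fan_3_c, fan_4_c and the x axis of stand, either way round below 0.2 rad and angle between each of fan_1_c, fan_2_c, fan_3_c, fan_4_c's own z axis and vertical below 0.2 rad and linear speed of each of fan_1, fan_2, fan_3, fan_4 below 0.02 m/s and contact force between the fingers and fan_1 below 0.1 N and ((y of rest_1 in the frame of tray between 0.0925 and 0.1325 m and y of fan_1_c in the frame of stand between -0.1245 and -0.1005 m) or (y of rest_1 in the frame of tray between 0.0175 and 0.0575 m and y of fan_1_c in the frame of stand between -0.0495 and -0.0255 m) or (y of rest_1 in the frame of tray between -0.0575 and -0.0175 m and y of fan_1_c in the frame of stand between 0.0255 and 0.0495 m) or (y of rest_1 in the frame of tray between -0.1325 and -0.0925 m and y of fan_1_c in the frame of stand between 0.1005 and 0.1245 m)) and x of fan_2_c in the frame of stand between -0.015 and 0.015 m and z of fan_2_c in the frame of stand between 0.068 and 0.082 m and contact force between the fingers and fan_2 below 0.1 N and ((y of rest_2 in the frame of tray between 0.0925 and 0.1325 m and y of fan_2_c in the frame of stand between -0.1245 and -0.1005 m) or (y of rest_2 in the frame of tray between 0.0175 and 0.0575 m and y of fan_2_c in the frame of stand between -0.0495 and -0.0255 m) or (y of rest_2 in the frame of tray between -0.0575 and -0.0175 m and y of fan_2_c in the frame of stand between 0.0255 and 0.0495 m) or (y of rest_2 in the frame of tray between -0.1325 and -0.0925 m and y of fan_2_c in the frame of stand between 0.1005 and 0.1245 m)) and x of fan_3_c in the frame of stand between -0.015 and 0.015 m and z of fan_3_c in the frame of stand between 0.068 and 0.082 m and contact force between the fingers and fan_3 below 0.1 N and ((y of rest_3 in the frame of tray between 0.0925 and 0.1325 m and y of fan_3_c in the frame of stand between -0.1245 and -0.1005 m) or (y of rest_3 in the frame of tray between 0.0175 and 0.0575 m and y of fan_3_c in the frame of stand between -0.0495 and -0.0255 m) or (y of rest_3 in the frame of tray between -0.0575 and -0.0175 m and y of fan_3_c in the frame of stand between 0.0255 and 0.0495 m) or (y of rest_3 in the frame of tray between -0.1325 and -0.0925 m and y of fan_3_c in the frame of stand between 0.1005 and 0.1245 m)) and x of fan_4_c in the frame of stand between -0.015 and 0.015 m and z of fan_4_c in the frame of stand between 0.068 and 0.082 m and contact force between the fingers and fan_4 below 0.1 N and ((y of rest_4 in the frame of tray between 0.0925 and 0.1325 m and y of fan_4_c in the frame of stand between -0.1245 and -0.1005 m) or (y of rest_4 in the frame of tray between 0.0175 and 0.0575 m and y of fan_4_c in the frame of stand between -0.0495 and -0.0255 m) or (y of rest_4 in the frame of tray between -0.0575 and -0.0175 m and y of fan_4_c in the frame of stand between 0.0255 and 0.0495 m) or (y of rest_4 in the frame of tray between -0.1325 and -0.0925 m and y of fan_4_c in the frame of stand between 0.1005 and 0.1245 m))); the robot touches nothing.
It fails at once if a fan is dropped or thrown (loose from the fingers and faster than 0.75 m/s, about a 30 mm fall) ((linear speed of fan_1 above 0.75 m/s and contact force between the fingers and fan_1 below 0.01 N) or (linear speed of fan_2 above 0.75 m/s and contact force between the fingers and fan_2 below 0.01 N) or (linear speed of fan_3 above 0.75 m/s and contact force between the fingers and fan_3 below 0.01 N) or (linear speed of fan_4 above 0.75 m/s and contact force between the fingers and fan_4 below 0.01 N)).
It fails at once if the wash bowl, stone seal or ink jar is pushed by more than 30 mm (distance of any of wash_bowl, seal, ink_jar from where it was at the start of the episode above 0.03 m).
It also fails if it takes over 109 s, if anything falls off the work surface, if the arm or the gripper's body presses on something with over 40 N, if the wrist force passes 120 N, or if a joint passes its speed limit or range.

## Working session

There is one attempt and no reset: what is moved stays moved. The work goes in short steps, Python scripts to look and compute and a tool call to move; the robot and the scene stay as the last step left them, time stands still between calls to the robot, and variables do not carry over. Pictures are saved under pics/ and viewed, and the job is handed in when it is done.

Besides the shell and the picture viewer there is one more tool, called after "Call:" as name([rows], argument=value, ...), one row to a line, values as JSON. servo_tool: Moves the arm, as the interface text tells. Its arguments: {"type":"object","properties":{"plan":{"type":"array"}},"required":["plan"]}

```bash
mkdir -p pics; ls
python3 - <<'E'
from bench import *
import cv2,numpy as np
o=get_obs(); print(o)
for n in("scene","top"):
    p=camera(n); cv2.imwrite(f"pics/{n}0.png",p["img"])
    print(n,p["camera_matrix"],p["rvec"],p["tvec"],p["shot"])
    for t in ("fan_1_c","rest_1","tray","stand"):
        print(t,[(np.round(np.array(d["centre"])*[420,560],1).tolist(),round(d["conf"],2)) for d in pinpoint(p,t)])
E
```

```text
pics
{'time_s': 0.0, 'q': array([-1.44125854e+00,  1.81577489e-01,  1.60801005e+00,  8.79953049e-06,
        1.35380263e+00, -2.06289812e-01]), 'dq': array([ 1.17643401e-03,  5.84705653e-04,  3.56976329e-04, -4.38739151e-04,
       -5.43119546e-05, -1.20951879e-03]), 'joint_efforts': array([-3.95790323e-05, -4.44869614e+01, -3.51339984e+01, -1.47201390e-04,
        8.96453974e-03, -5.84445900e-06]), 'eef_pos': array([ 0.18944597, -0.54233149,  0.24436265]), 'eef_rot': array([-8.97932009e-04,  9.85935331e-01,  1.67124848e-01,  3.87748760e-05]), 'wrist_force': array([-0.25976169, -0.04298531, -0.49040565]), 'torque': array([0.01732696, 0.04423166, 0.03013751]), 'opening': 1.0032318353165848}
scene [[407.84521572   0.         283.35072615]
 [  0.         407.84521572 205.52994602]
 [  0.           0.           1.        ]] [ 0.81967517  2.74125332 -0.85994579] [ 0.45056935 -0.19785269  1.17901766] 1
fan_1_c []
rest_1 [([164.1, 247.7], 0.91), ([177.6, 264.2], 0.91), ([200.1, 277.5], 0.76), ([148.1, 234.2], 0.68)]
tray []
stand [([288.1, 315.3], 0.89), ([137.8, 232.6], 0.46)]
top [[489.47770534   0.         273.54532548]
 [  0.         489.47770534 211.82522762]
 [  0.           0.           1.        ]] [ 2.18069619 -2.15535063  0.0941666 ] [0.01026461 0.53075204 1.09095838] 2
fan_1_c [([216.5, 410.0], 0.7)]
rest_1 [([225.0, 338.8], 0.83), ([217.6, 372.2], 0.78), ([214.4, 402.5], 0.71), ([223.6, 304.4], 0.64)]
tray [([217.7, 360.5], 0.66)]
stand [([193.9, 199.8], 0.6)]
```

View pics/top0.png

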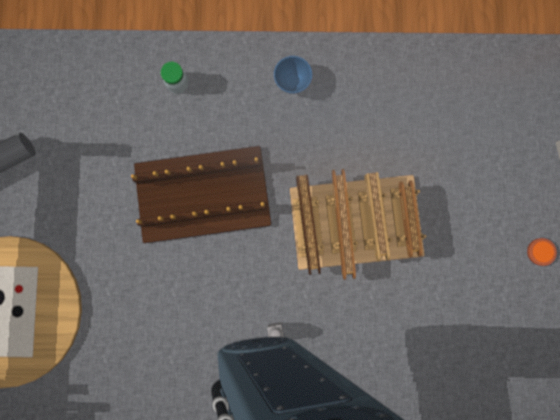

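View pics/scene0.png

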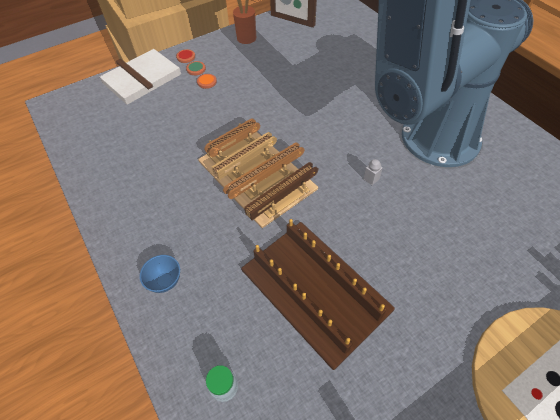

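The top picture shows the stand on the left at about (202,193) and the tray on the right at about (357,222). From left to right the fans are dark (fan_3), long reddish (fan_4), pale (fan_2) and short (fan_1). The seal is near (275,330), the bowl near (293,75) and the jar near (172,75). Next I'll fit the stand and tray poses.

```bash
cat > h.py <<'E'
from bench import *
import cv2,numpy as np
from scipy.optimize import least_squares
def proj(p,X):
    return cv2.projectPoints(np.float64(X).reshape(-1,1,3),p["rvec"],p["tvec"],p["camera_matrix"],None)[0].reshape(-1,2)
def ray(p,uv,z):
    R=cv2.Rodrigues(p["rvec"])[0]; t=np.ravel(p["tvec"])
    n=cv2.undistortPoints(np.float64(uv).reshape(-1,1,2),p["camera_matrix"],None).reshape(-1,2)
    d=np.c_[n,np.ones(len(n))]@R; c=-R.T@t
    return c+d*((z-c[2])/d[:,2])[:,None]
E
python3 - <<'E'
from h import *
p=camera("top"); s=camera("scene")
print("stand(z0)",ray(p,[[199.8,193.9]],0),"tray",ray(p,[[360.5,217.7]],0))
print("rests",ray(p,[[304.4,223.6],[338.8,225],[372.2,217.6],[402.5,214.4]],0.012).round(3))
print("rests scene",ray(s,[[277.5,200.1],[264.2,177.6],[247.7,164.1],[234.2,148.1]],0.012).round(3))
print("stand scene",ray(s,[[315.3,288.1]],0).round(3))
for n,q in(("top",p),("scene",s)):
    for t in("stand","tray","fan_1"):
        for i,d in enumerate(trace(q,t)):
            m=d["mask"].astype(np.uint8); print(n,t,d["conf"],m.sum(),np.round(np.array(d["rect"])*[560,420,560,420]))
            if t!="fan_1" or n=="top":
                print(cv2.minAreaRect(cv2.findNonZero(m)))
im=p["img"]
cv2.imwrite("pics/topz.png",np.vstack([cv2.resize(im[140:280,120:440],None,fx=2.5,fy=2.5,interpolation=cv2.INTER_CUBIC)]))
np.save("top.npy",im)
im=s["img"]; cv2.imwrite("pics/scz.png",cv2.resize(im[110:380,190:410],None,fx=2.2,fy=2.2,interpolation=cv2.INTER_CUBIC))
E
```

```text
stand(z0) [[0.57330713 0.19010987 0.        ]] tray [[ 0.521594   -0.18579587  0.        ]]
rests [[ 0.505 -0.055  0.012]
 [ 0.503 -0.134  0.012]
 [ 0.521 -0.211  0.012]
 [ 0.529 -0.28   0.012]]
rests scene [[ 0.514 -0.064  0.012]
 [ 0.504 -0.146  0.012]
 [ 0.517 -0.211  0.012]
 [ 0.519 -0.283  0.012]]
stand scene [[0.569 0.182 0.   ]]
top stand 0.59 10640 [132. 145. 271. 242.]
((200.62771606445312, 194.8018341064453), (83.85646057128906, 133.79774475097656), 82.48784637451172)
top stand 0.59 3090 [292. 172. 418. 269.]
((354.97503662109375, 221.89459228515625), (82.92224884033203, 125.24322509765625), 83.82982635498047)
top tray 0.97 3175 [292. 175. 417. 268.]
((354.990478515625, 221.40673828125), (82.90778350830078, 124.59239196777344), 84.20720672607422)
top tray 0.63 742 [290. 197. 324. 257.]
((308.05487060546875, 225.99388122558594), (58.74957275390625, 25.509681701660156), 83.6598129272461)Traceback (most recent call last):
  File "<stdin>", line 9, in <module>
ValueError: it knows: fan_1, fan_2, fan_3, fan_4, rest, stand, tray
```

Run:
```python
from h import *
p=camera("top"); s=camera("scene")
for n,q in(("top",p),("scene",s)):
    for t in("fan_1_c","fan_2_c","fan_3_c","fan_4_c"):
        for d in trace(q,t)[:3]:
            m=d["mask"].astype(np.uint8); r=cv2.minAreaRect(cv2.findNonZero(m))
            print(n,t,round(d["conf"],2),m.sum(),np.round(np.r_[r[0],r[1],r[2]],1), ray(q,[r[0]],0.068).round(3) if n=="top" else "")
im=p["img"]
cv2.imwrite("pics/topz.png",cv2.resize(im[140:280,120:440],None,fx=2.5,fy=2.5,interpolation=cv2.INTER_CUBIC))
i2=s["img"]; cv2.imwrite("pics/scz.png",cv2.resize(i2[110:380,190:410],None,fx=2.2,fy=2.2,interpolation=cv2.INTER_CUBIC))
for nm,I in(("top",im),("sc",i2)):
    hsv=cv2.cvtColor(I,cv2.COLOR_BGR2HSV)
    m=cv2.inRange(hsv,(12,110,110),(32,255,255))
    if nm=="top": m[:, :125]=0;m[:,275:]=0;m[:140]=0;m[245:]=0
    else: m[:215]=0;m[355:]=0;m[:,:240]=0;m[:,400:]=0
    k,l,st,c=cv2.connectedComponentsWithStats(m)
    print(nm,[(np.round(c[i],1).tolist(),int(st[i,4])) for i in range(1,k)])
```

```text
top fan_1_c 0.69 1167 [409.8 218.1  75.8  16.9  82.7] [[ 0.516 -0.282  0.068]]
top fan_2_c 0.63 1206 [376.5 215.8  86.7  15.1  82.6] [[ 0.52  -0.209  0.068]]
top fan_3_c 0.96 1282 [308.3 224.4 101.1  14.1  82.9] [[ 0.5   -0.06   0.068]]
top fan_4_c 0.66 1344 [343.2 223.5 106.7  13.7  83.8] [[ 0.503 -0.136  0.068]]
scene fan_1_c 0.62 866 [231.8 136.6  16.4  60.7  58.4] 
scene fan_2_c 0.82 994 [243.7 154.6  15.4  70.   58. ] 
scene fan_3_c 0.86 1185 [280.5 190.   15.3  83.7  54.4] 
scene fan_4_c 0.59 1262 [263.5 170.1  15.   89.3  58.1] 
scene fan_4_c 0.15 1297 [279.8 190.   16.6  86.1  54.3] 
top [([255.5, 159.0], 16), ([233.7, 161.5], 14), ([221.6, 163.4], 15), ([199.9, 166.5], 15), ([187.6, 168.1], 17), ([165.8, 171.2], 19), ([153.7, 172.5], 14), ([132.5, 176.0], 10), ([261.7, 203.5], 14), ([239.7, 206.5], 14), ([227.6, 208.4], 15), ([193.5, 213.1], 15), ([205.6, 211.4], 15), ([171.5, 216.2], 13), ([159.0, 217.5], 16), ([137.6, 221.1], 12)]
sc [([269.2, 215.8], 17), ([249.0, 216.0], 1), ([290.5, 222.5], 28), ([305.1, 235.4], 25), ([313.3, 243.2], 27), ([257.3, 248.4], 24), ([328.5, 257.6], 28), ([271.4, 262.3], 28), ([337.6, 266.1], 25), ([279.6, 270.9], 27), ([354.1, 281.5], 27), ([294.5, 286.5], 28), ([363.9, 290.6], 29), ([303.5, 295.8], 26), ([381.7, 307.2], 30), ([320.0, 312.6], 28), ([329.7, 322.7], 27), ([347.4, 341.0], 29)]
```

View pics/topz.png

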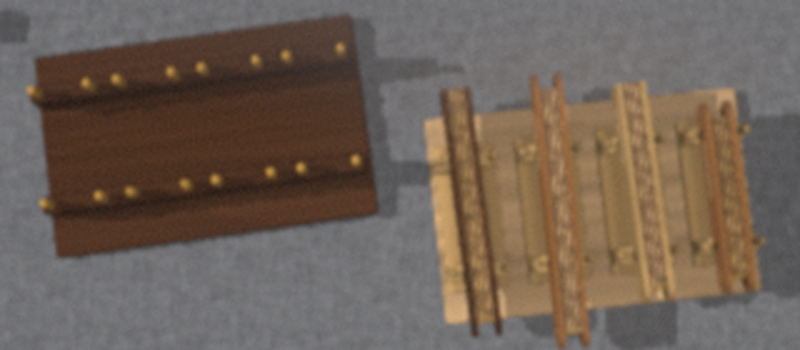

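View pics/scz.png

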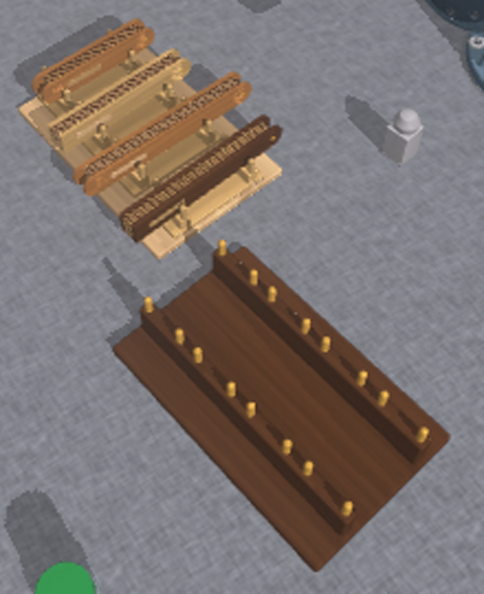

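The zoom shows all 16 brass pegs and the four fans. I'll fit the stand from the pegs and the fans from their outlines in both views.

```bash
cat >> h.py <<'E'
YS=np.array([.1125,.0375,-.0375,-.1125])
def pegmodel(z=.073):
    return np.array([[x,y+d,z] for x in(.05,-.05) for y in YS for d in(.024,-.024)])
def place(v,M):
    c,s=np.cos(v[2]),np.sin(v[2]); return np.c_[c*M[:,0]-s*M[:,1]+v[0],s*M[:,0]+c*M[:,1]+v[1],M[:,2]]
LEN=dict(fan_1=.17,fan_2=.195,fan_3=.22,fan_4=.245)
def box(L,W,z0,z1): return np.array([[a*L/2,b*W/2,z] for a in(-1,1) for b in(-1,1) for z in(z0,z1)])
def edges(uv):
    h=cv2.convexHull(np.float32(uv)).reshape(-1,2); a=np.deg2rad(np.arange(0,360,5)); D=np.c_[np.cos(a),np.sin(a)]
    return (h@D.T).max(0)   # support function
E
python3 - <<'E'
from h import *
p=camera("top"); s=camera("scene")
def pegs(I,nm):
    hsv=cv2.cvtColor(I,cv2.COLOR_BGR2HSV); m=cv2.inRange(hsv,(12,110,110),(32,255,255))
    if nm=="top": m[:, :125]=0;m[:,275:]=0;m[:140]=0;m[245:]=0
    else: m[:215]=0;m[355:]=0;m[:,:240]=0;m[:,400:]=0
    k,l,st,c=cv2.connectedComponentsWithStats(m); return c[1:][(st[1:,4]>=8)]
pt=pegs(p["img"],"top"); ps=pegs(s["img"],"sc")
def res(v,use):
    r=[]
    for q,P,z in use:
        uv=proj(q,place(v,pegmodel(z))); d=np.linalg.norm(uv[:,None]-P[None],axis=2); j=d.argmin(1); r.append((uv-P[j]).ravel())
    return np.concatenate(r)
T=(p,pt,.076);S=(s,ps,.072)
for u in([T],[S],[T,S]):
    f=least_squares(res,[.57,.188,.13],args=(u,),loss="soft_l1"); print("stand",f.x.round(4),np.sqrt(np.mean(f.fun**2)).round(2))
def fit(things,L,W,z0,z1,v0):
    obs=[(q,edges(cv2.findNonZero(m).reshape(-1,2))) for q,m in things]
    f=least_squares(lambda v:np.concatenate([edges(proj(q,place(v,box(L,W,z0,z1))))-o for q,o in obs]),v0,loss="soft_l1")
    return f.x.round(4),np.sqrt(np.mean(f.fun**2)).round(2)
mt=trace(p,"tray")[0]["mask"].astype(np.uint8); print("tray top",fit([(p,mt)],.19,.29,0,.012,[.51,-.17,.13]))
for i,g in((3,(.5,-.06)),(4,(.503,-.136)),(2,(.52,-.209)),(1,(.516,-.28))):
    n=f"fan_{i}"; M=[(q,trace(q,n+"_c")[0]["mask"].astype(np.uint8)) for q in(p,s)]
    for u in(M[:1],M[1:],M): print(n,fit(u,LEN[n],.026,.038,.068,[*g,.12]))
m=trace(p,"stand")[0]["mask"].astype(np.uint8); print("stand top board",fit([(p,m)],.19,.30,0,.015,[.57,.188,.13]))
E
```

```text
stand [0.5727 0.1849 0.1503] 0.15
stand [0.5725 0.1845 0.1505] 0.16
stand [0.5726 0.1847 0.1505] 0.18
tray top (array([ 0.5134, -0.173 ,  0.13  ]), np.float64(2.97))
fan_3 (array([ 0.502, -0.06 ,  0.12 ]), np.float64(0.8))
fan_3 (array([ 0.5004, -0.0603,  0.12  ]), np.float64(1.78))
fan_3 (array([ 0.5004, -0.0603,  0.12  ]), np.float64(1.43))
fan_4 (array([ 0.503, -0.136,  0.12 ]), np.float64(2.04))
fan_4 (array([ 0.5035, -0.138 ,  0.12  ]), np.float64(2.37))
fan_4 (array([ 0.503 , -0.1382,  0.12  ]), np.float64(2.2))
fan_2 (array([ 0.5181, -0.2121,  0.1235]), np.float64(2.29))
fan_2 (array([ 0.5183, -0.2105,  0.12  ]), np.float64(1.9))
fan_2 (array([ 0.5178, -0.2133,  0.1236]), np.float64(2.1))
fan_1 (array([ 0.5183, -0.28  ,  0.12  ]), np.float64(2.39))
fan_1 (array([ 0.516, -0.28 ,  0.12 ]), np.float64(2.97))
fan_1 (array([ 0.516, -0.28 ,  0.12 ]), np.float64(2.77))
stand top board (array([0.5733, 0.1848, 0.1281]), np.float64(2.04))
```

Both cameras agree on the stand pose. The outline fits stalled because of float32 rounding, so I'll use a larger step.

```bash
cat >> h.py <<'E'
def fit(things,L,W,z0,z1,v0):
    obs=[(q,edges(cv2.findNonZero(m).reshape(-1,2))) for q,m in things]
    f=least_squares(lambda v:np.concatenate([edges(proj(q,place(v,box(L,W,z0,z1))))-o for q,o in obs]),v0,loss="soft_l1",diff_step=3e-3,x_scale=[.01,.01,.03])
    return f.x.round(4),np.sqrt(np.mean(f.fun**2)).round(2)
E
python3 - <<'E'
from h import *
p=camera("top"); s=camera("scene")
mt=trace(p,"tray")[0]["mask"].astype(np.uint8); print("tray top",fit([(p,mt)],.19,.29,0,.012,[.51,-.17,.13]))
C=p["img"].copy()
for i,g in((3,(.5,-.06)),(4,(.503,-.136)),(2,(.52,-.209)),(1,(.516,-.28))):
    n=f"fan_{i}"; M=[(q,trace(q,n+"_c")[0]["mask"].astype(np.uint8)) for q in(p,s)]
    for u in(M[:1],M[1:],M): r=fit(u,LEN[n],.026,.038,.068,[*g,.12]); print(n,r)
    cv2.polylines(C,[np.int32(cv2.convexHull(np.float32(proj(p,place(r[0],box(LEN[n],.026,.038,.068)))))*8)],True,(0,255,0),1,shift=3)
R=place([.5726,.1847,.1503],np.c_[np.zeros(4),YS,[.075]*4]); print(R.round(4))
cv2.imwrite("pics/fit1.png",cv2.resize(C[140:290,270:440],None,fx=4,fy=4))
E
```

```text
tray top (array([ 0.5134, -0.1719,  0.118 ]), np.float64(3.93))
fan_3 (array([ 0.5046, -0.0589,  0.1398]), np.float64(2.25))
fan_3 (array([ 0.5015, -0.0601,  0.1328]), np.float64(0.93))
fan_3 (array([ 0.5021, -0.0595,  0.1349]), np.float64(1.77))
fan_4 (array([ 0.5032, -0.1385,  0.1079]), np.float64(1.55))
fan_4 (array([ 0.5024, -0.1397,  0.1307]), np.float64(2.19))
fan_4 (array([ 0.5029, -0.1387,  0.1149]), np.float64(1.87))
fan_2 (array([ 0.5225, -0.212 ,  0.1315]), np.float64(1.43))
fan_2 (array([ 0.5181, -0.2134,  0.1303]), np.float64(1.37))
fan_2 (array([ 0.5204, -0.2119,  0.1306]), np.float64(1.49))
fan_1 (array([ 0.5183, -0.2853,  0.115 ]), np.float64(1.46))
fan_1 (array([ 0.5154, -0.2875,  0.1541]), np.float64(1.87))
fan_1 (array([ 0.5177, -0.2856,  0.1281]), np.float64(1.67))
[[0.5558 0.2959 0.075 ]
 [0.567  0.2218 0.075 ]
 [0.5782 0.1476 0.075 ]
 [0.5894 0.0735 0.075 ]]
```

View pics/fit1.png

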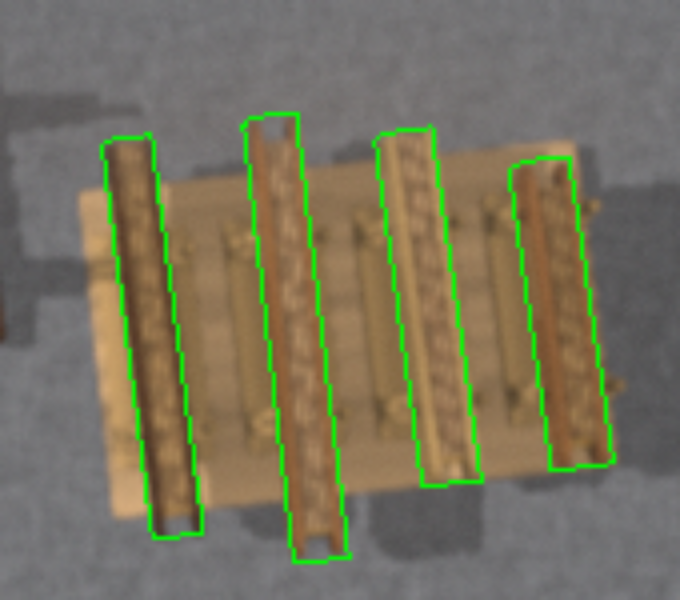

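The fits match the picture. From left to right the row is fan_3, fan_4, fan_2, fan_1, so fan_3 goes to the right-end slot. I'm moving above fan_3 now.

Call:
servo_tool([
  [[0.02,0.03,0,-0.013,0.4],[0.02,0.03,0,-0.013,0.4],[0.02,0.03,0,-0.013,0.4],[0.02,0.03,0,-0.013,0.4],[0.02,0.03,0,-0.013,0.4],[0.02,0.03,0,-0.013,0.4],[0.02,0.03,0,-0.013,0.4],[0.02,0.03,0,-0.013,0.4]],
])

```text
time_s: 3.15
eef_pos: [0.3501, -0.3017, 0.2455]
eef_rot: [0.0, 0.993, 0.115, 0.0]
wrist_force: [1.6, -0.3, -0.8]
opening: 0.7
```

Call:
servo_tool([
  [[0.02,0.03,0,-0.013,0.4],[0.02,0.03,0,-0.013,0.4],[0.02,0.03,0,-0.013,0.4],[0.02,0.03,0,-0.013,0.4],[0.02,0.03,0,-0.013,0.4],[0.02,0.03,0,-0.013,0.4],[0.02,0.03,0,-0.013,0.4],[0,0,0,0,0.4]],
])

```text
time_s: 3.95
eef_pos: [0.491, -0.0897, 0.2455]
eef_rot: [-0.0, 0.997, 0.072, 0.001]
wrist_force: [-0.3, 0.1, 0.2]
opening: 0.703
```

Call:
servo_tool([
  [[0.005,0.015,-0.03,-0.006,0.4],[0.006,0.015,-0.03,-0.005,0.4],[0,0,-0.03,0,0.4],[0,0,0,0,0.4]],
])

```text
time_s: 4.35
eef_pos: [0.4974, -0.0619, 0.1513]
eef_rot: [-0.002, 0.998, 0.065, -0.004]
wrist_force: [-0.8, 1.0, 0.4]
opening: 0.698
```

```bash
cat >> h.py <<'E'
def wray(p,uv,z):
    K=p["camera_matrix"]; R=cv2.Rodrigues(p["rvec"])[0]; t=np.ravel(p["tvec"]); uv=np.atleast_2d(uv)
    n=cv2.fisheye.undistortPoints(np.float64(uv).reshape(-1,1,2),K,np.zeros(4)).reshape(-1,2)
    d=np.c_[n,np.ones(len(n))]@R; c=-R.T@t
    return c+d*((z-c[2])/d[:,2])[:,None]
def wproj(p,X):
    return cv2.fisheye.projectPoints(np.float64(X).reshape(-1,1,3),np.float64(p["rvec"]).reshape(3,1),np.float64(p["tvec"]).reshape(3,1),p["camera_matrix"],np.zeros(4))[0].reshape(-1,2)
def wdraw(p,name,boxes):
    C=p["img"].copy()
    for v,L,W,z0,z1 in boxes:
        cs=[[a*L/2,b*W/2,z1] for a,b in((-1,-1),(-1,1),(1,1),(1,-1))]
        cv2.polylines(C,[np.int32(wproj(p,place(v,np.array(cs)))*8)],True,(0,255,0),1,shift=3)
    cv2.imwrite(name,cv2.resize(C,None,fx=1.4,fy=1.4))
E
python3 - <<'E'
from h import *
p=camera("wrist"); o=get_obs(); print(o["eef_pos"],o["eef_rot"])
F=dict(fan_3=[.502,-.0595,.135],fan_4=[.503,-.1387,.13],fan_2=[.5204,-.2119,.1306],fan_1=[.5177,-.2856,.13])
wdraw(p,"pics/w1.png",[(v,LEN[n],.026,.038,.068) for n,v in F.items()])
for n in F:
  for d in pinpoint(p,n+"_c")[:1]: print(n,d["conf"],wray(p,np.array(d["centre"])[::-1]*[560,420],.053))
  for d in trace(p,n+"_c")[:1]:
    r=cv2.minAreaRect(cv2.findNonZero(d["mask"].astype(np.uint8))); print(n,d["conf"],r)
E
```

```text
[ 0.49889305 -0.06267549  0.15378411] [-8.40142281e-04  9.97889848e-01  6.48883196e-02 -2.15663750e-03]Traceback (most recent call last):
  File "<stdin>", line 4, in <module>
  File "h.py", line 36, in wdraw
    cv2.polylines(C,[np.int32(wproj(p,place(v,np.array(cs)))*8)],True,(0,255,0),1,shift=3)
                              ~~~~~^^^^^^^^^^^^^^^^^^^^^^^^^
  File "h.py", line 31, in wproj
    return cv2.fisheye.projectPoints(np.float64(X).reshape(-1,1,3),np.float64(p["rvec"]).reshape(3,1),np.float64(p["tvec"]).reshape(3,1),p["camera_matrix"],np.zeros(4))[0].reshape(-1,2)
           ~~~~~~~~~~~~~~~~~~~~~~~~~^^^^^^^^^^^^^^^^^^^^^^^^^^^^^^^^^^^^^^^^^^^^^^^^^^^^^^^^^^^^^^^^^^^^^^^^^^^^^^^^^^^^^^^^^^^^^^^^^^^^^^^^^^^^^^^^^^^^^^^^^^^^^^^^^^^^
cv2.error: OpenCV(4.12.0) /io/opencv/modules/calib3d/src/fisheye.cpp:83: error: (-215:Assertion failed) _tvec.getMat().isContinuous() && _rvec.getMat().isContinuous() in function 'projectPoints'
```

```bash
sed -i 's/np.float64(p\["rvec"\]).reshape(3,1),np.float64(p\["tvec"\]).reshape(3,1)/np.array(np.ravel(p["rvec"]),float,order="C").reshape(1,1,3).copy(),np.array(np.ravel(p["tvec"]),float).reshape(1,1,3).copy()/' h.py
python3 - <<'E'
from h import *
p=camera("wrist"); o=get_obs(); print(o["eef_pos"],o["eef_rot"])
F=dict(fan_3=[.502,-.0595,.135],fan_4=[.503,-.1387,.13],fan_2=[.5204,-.2119,.1306],fan_1=[.5177,-.2856,.13])
for n in F:
  for d in pinpoint(p,n+"_c")[:1]: print(n,d["conf"],wray(p,np.array(d["centre"])[::-1]*[560,420],.053))
  for d in trace(p,n+"_c")[:1]:
    r=cv2.minAreaRect(cv2.findNonZero(d["mask"].astype(np.uint8))); print(n,d["conf"],r)
try: wdraw(p,"pics/w1.png",[(v,LEN[n],.026,.038,.068) for n,v in F.items()])
except Exception as e:
  print(e); cv2.imwrite("pics/w1.png",p["img"])
E
```

```text
[ 0.50024157 -0.06331567  0.15555919] [-1.16004319e-04  9.97904819e-01  6.46971070e-02 -4.93961225e-04]
fan_3 0.67 [[ 0.50034936 -0.06097272  0.053     ]]
fan_3 0.69 ((276.0, 198.0), (274.0, 40.0), 90.0)
fan_4 0.74 [[ 0.50205756 -0.14100864  0.053     ]]
fan_4 0.68 ((380.1799011230469, 205.677734375), (49.25786590576172, 289.9410705566406), 5.577605247497559)
fan_2 0.75 [[ 0.52366038 -0.20987366  0.053     ]]
fan_2 0.95 ((461.5849609375, 204.645751953125), (49.11113739013672, 218.13037109375), 7.650650978088379)
fan_1 0.79 [[ 0.52169614 -0.28701001  0.053     ]]
fan_1 0.49 ((450.6075439453125, 208.13189697265625), (78.41907501220703, 147.2307586669922), 7.539444446563721)
```

View pics/w1.png

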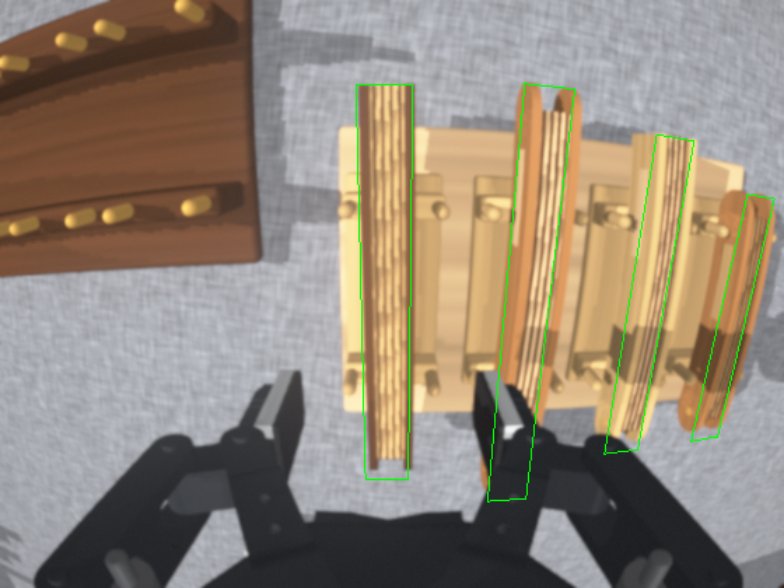

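The wrist view shows the fan_3 outline (385,280) matching the fan, with the jaws straddling it. Descending.

Call:
servo_tool([
  [[0,0,-0.02,0,0.4],[0,0,-0.02,0,0.4],[0,0,-0.015,0,0.4],[0,0,0,0,0.4],[0,0,0,0,0.4]],
])

```text
time_s: 5.35
eef_pos: [0.5006, -0.063, 0.1006]
eef_rot: [-0.0, 0.998, 0.065, -0.0]
wrist_force: [0.3, -0.2, -0.1]
opening: 0.7
```

Call:
servo_tool([
  [[0.002,0.003,-0.018,0.004,0.4],[0,0,-0.018,0,0.4],[0,0,-0.018,0,0.4],[0,0,0,0,0.4],[0,0,0,0,-1],[0,0,0,0,-1],[0,0,0,0,-1],[0,0,0,0,-1]],
])

```text
time_s: 6.15
eef_pos: [0.5038, -0.0604, 0.048]
eef_rot: [0.001, 0.998, 0.067, 0.001]
wrist_force: [-1.5, -0.4, 6.7]
opening: 0.292
```

Call:
servo_tool([
  [[0,0,0,0,-1],[0,0,0,0,-1],[0,0,0.01,0,-1],[0,0,0.01,0,-1],[0,0,0,0,-1]],
])

```text
time_s: 6.65
eef_pos: [0.5038, -0.0603, 0.0683]
eef_rot: [0.001, 0.998, 0.067, 0.002]
wrist_force: [0.7, -0.3, -2.2]
opening: 0.295
```

fan_3 is gripped (25 mm opening). Lift and carry it to the right-end slot.

Call:
servo_tool([
  [[0,0,0.03,0,-1],[0,0,0.03,0,-1],[0,0,0.02,0,-1],[0.015,0.022,0,0.004,-1],[0.02,0.03,0,0.004,-1],[0.02,0.03,0,0.004,-1],[0.02,0.03,0,0.004,-1],[0.012,0.022,0,0,-1]],
])

```text
time_s: 7.45
eef_pos: [0.5904, 0.076, 0.1464]
eef_rot: [-0.0, 0.997, 0.075, 0.0]
wrist_force: [0.0, -0.6, -1.7]
opening: 0.293
```

Call:
servo_tool([
  [[0,0,0,0,-1],[0,0,-0.02,0,-1],[0,0,0,0,-1],[0,0,0,0,-1]],
])

```text
time_s: 7.85
eef_pos: [0.5886, 0.0736, 0.1258]
eef_rot: [-0.0, 0.997, 0.075, -0.001]
wrist_force: [0.2, 0.1, -0.9]
opening: 0.294
```

Run:
```python
from h import *
p=camera("wrist"); o=get_obs(); print(o["eef_pos"],2*np.arctan2(o["eef_rot"][2],o["eef_rot"][1]))
z=o["eef_pos"][2]+.005
for d in pinpoint(p,"fan_3_c")[:1]: print(d["conf"],wray(p,np.array(d["centre"])[::-1]*[560,420],z))
wdraw(p,"pics/w2.png",[([.5894,.0735,.1503],.22,.026,.06,.06),([*o["eef_pos"][:2],.15],.22,.026,z-.015,z+.015)]+[([*m[:2],.15],.008,.008,.08,.082) for m in place([.5726,.1847,.1503],pegmodel(.08))])
```

```text
[0.58930623 0.07355301 0.12659885] 0.14913183392610352
0.64 [[0.58798446 0.07401759 0.13159885]]
```

View pics/w2.png

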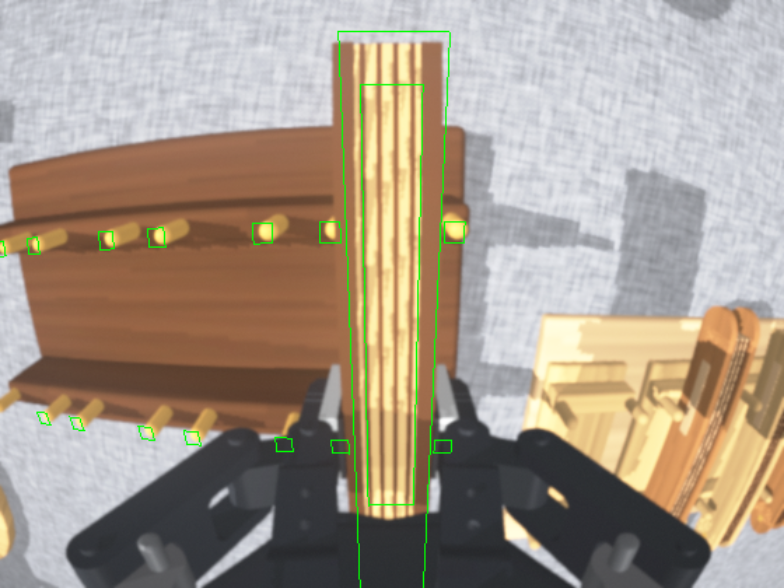

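The projected pegs match the real ones and the fan is lined up between its slot's pegs. Lowering gently.

Call:
servo_tool([
  [[0.002,0,-0.015,0.004,-1],[0,0,-0.015,0,-1],[0,0,-0.012,0,-1],[0,0,-0.006,0,-1],[0,0,-0.004,0,-1],[0,0,-0.002,0,-1],[0,0,0,0,-1],[0,0,0,0,-1]],
])

```text
time_s: 8.75
eef_pos: [0.5919, 0.0741, 0.0728]
eef_rot: [0.0, 0.997, 0.077, 0.0]
wrist_force: [0.3, 0.2, -2.0]
opening: 0.296
```

Call:
servo_tool([
  [[0,0,-0.002,0,-1],[0,0,-0.001,0,-1],[0,0,0,0,-1]],
])

```text
time_s: 9.05
eef_pos: [0.5918, 0.0741, 0.07]
eef_rot: [0.0, 0.997, 0.077, 0.0]
wrist_force: [-1.8, -0.2, 3.6]
opening: 0.296
```

Contact felt (about +5 N). Release and rise.

Call:
servo_tool([
  [[0,0,0,0,-0.2],[0,0,0,0,0.2],[0,0,0,0,0.2],[0,0,0.02,0,0.2],[0,0,0.03,0,0.4],[0,0,0.03,0,0.4],[0,0,0.03,0,0.4],[0,0,0,0,0.4]],
])

```text
time_s: 9.85
eef_pos: [0.5945, 0.074, 0.1844]
eef_rot: [0.001, 0.997, 0.077, 0.004]
wrist_force: [0.5, 0.5, 0.2]
opening: 0.7
```

Call:
servo_tool([
  [[-0.012,-0.03,0,-0.003,0.4],[-0.012,-0.03,0,-0.003,0.4],[-0.012,-0.03,0,-0.003,0.4],[-0.012,-0.03,0,-0.003,0.4],[-0.012,-0.03,0,-0.003,0.4],[-0.012,-0.03,0,-0.003,0.4],[-0.012,-0.027,0,-0.003,0.4],[0,0,0,0,0.4]],
])

```text
time_s: 10.65
eef_pos: [0.5061, -0.1355, 0.1785]
eef_rot: [0.0, 0.998, 0.065, -0.001]
wrist_force: [0.5, -0.4, 0.2]
opening: 0.699
```

```bash
cat > look.py <<'E'
from h import *
import sys
n=sys.argv[1]; v=[float(a) for a in sys.argv[2:5]]; out=sys.argv[5]
p=camera("wrist"); o=get_obs(); print(o["eef_pos"].round(4),round(2*np.arctan2(o["eef_rot"][2],o["eef_rot"][1]),4))
for d in pinpoint(p,n+"_c")[:1]: print(d["conf"],wray(p,np.array(d["centre"])[::-1]*[560,420],.053).round(4))
for d in trace(p,n+"_c")[:1]:
  ys,xs=np.nonzero(d["mask"]); 
  X=wray(p,np.c_[xs,ys],.068)[:,:2]; m=X.mean(0); w,V=np.linalg.eigh(np.cov((X-m).T)); a=V[:,1]*np.sign(V[0,1]); b=np.array([-a[1],a[0]])
  print("mask",d["conf"],m.round(4),"yaw",np.arctan2(a[1],a[0]).round(3),"L",np.ptp((X-m)@a).round(4),"W",np.ptp((X-m)@b).round(4),"mid",(m+a*(((X-m)@a).max()+((X-m)@a).min())/2+b*(((X-m)@b).max()+((X-m)@b).min())/2).round(4))
wdraw(p,out,[(v,LEN[n],.026,.038,.068)])
E
python3 look.py fan_4 .503 -.1387 .13 pics/w3.png
```

```text
[ 0.5067 -0.1341  0.1786] 0.1297
0.55 [[ 0.5036 -0.1402  0.053 ]]
mask 0.96 [ 0.5211 -0.1378] yaw 0.106 L 0.2344 W 0.0266 mid [ 0.5079 -0.1394]
```

View pics/w3.png

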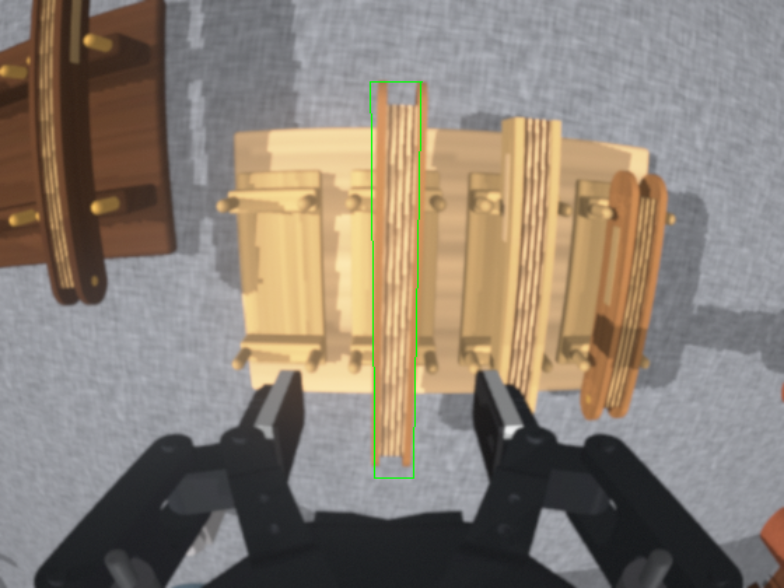

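The wrist view shows fan_4 centred near (398,280), at a yaw of about 0.11. fan_3 sits in its slot at upper left. Correcting and descending.

Call:
servo_tool([
  [[-0.003,-0.005,-0.02,-0.02,0.4],[0,0,-0.03,0,0.4],[0,0,-0.025,0,0.4],[0,0,0,0,0.4],[0,0,0,0,0.4]],
])

```text
time_s: 11.3
eef_pos: [0.5047, -0.1369, 0.1043]
eef_rot: [-0.0, 0.998, 0.057, -0.0]
wrist_force: [0.2, -0.4, 0.7]
opening: 0.701
```

Call:
servo_tool([
  [[-0.001,-0.002,-0.019,-0.003,0.4],[0,0,-0.019,0,0.4],[0,0,-0.018,0,0.4],[0,0,0,0,0.4],[0,0,0,0,-1],[0,0,0,0,-1],[0,0,0,0,-1],[0,0,0,0,-1]],
])

```text
time_s: 12.1
eef_pos: [0.505, -0.1405, 0.0502]
eef_rot: [0.001, 0.998, 0.055, 0.001]
wrist_force: [-0.6, 1.0, 7.7]
opening: 0.292
```

Call:
servo_tool([
  [[0,0,0,0,-1],[0,0,0,0,-1],[0,0,0.01,0,-1],[0,0,0.01,0,-1],[0,0,0,0,-1]],
])

```text
time_s: 12.6
eef_pos: [0.5047, -0.1405, 0.0703]
eef_rot: [0.001, 0.998, 0.055, 0.001]
wrist_force: [0.2, 0.6, -0.9]
opening: 0.296
```

Call:
servo_tool([
  [[0,0,0.03,0,-1],[0,0,0.04,0,-1],[0,0,0.03,0,-1],[0.005,0.02,0,0.004,-1],[0.008,0.03,0,0.004,-1],[0.008,0.03,0,0.004,-1],[0.008,0.03,0,0.004,-1],[0.008,0.03,0,0.004,-1]],
])

```text
time_s: 13.4
eef_pos: [0.5405, 0.0013, 0.1684]
eef_rot: [0.0, 0.998, 0.065, 0.0]
wrist_force: [0.7, -0.4, -1.4]
opening: 0.295
```

Call:
servo_tool([
  [[0.008,0.03,0,0.004,-1],[0.008,0.03,0,0.004,-1],[0.008,0.03,0,0.004,-1],[0.008,0.03,0,0.004,-1],[0.005,0.028,0,0.004,-1],[0,0,-0.02,0,-1],[0,0,-0.02,0,-1],[0,0,0,0,-1]],
])

```text
time_s: 14.2
eef_pos: [0.575, 0.1483, 0.1252]
eef_rot: [-0.0, 0.997, 0.075, -0.003]
wrist_force: [-0.8, 0.1, -1.1]
opening: 0.294
```

```bash
cat > look2.py <<'E'
from h import *
import sys
n=sys.argv[1]; v=[float(a) for a in sys.argv[2:4]]; out=sys.argv[4]
p=camera("wrist"); o=get_obs(); print(o["eef_pos"].round(4),round(2*np.arctan2(o["eef_rot"][2],o["eef_rot"][1]),4))
z=o["eef_pos"][2]+.003
for d in pinpoint(p,n+"_c")[:1]: print(d["conf"],wray(p,np.array(d["centre"])[::-1]*[560,420],z).round(4))
wdraw(p,out,[([*v,.1503],LEN[n],.026,.06,.06),([*o["eef_pos"][:2],.15],LEN[n],.026,z-.015,z+.015)]+[([*m[:2],.15],.008,.008,.08,.082) for m in place([.5726,.1847,.1503],pegmodel(.08))])
E
python3 look2.py fan_4 .5782 .1476 pics/w4.png
```

```text
[0.5761 0.1481 0.1268] 0.15
0.7 [[0.575  0.1493 0.1298]]
```

View pics/w4.png

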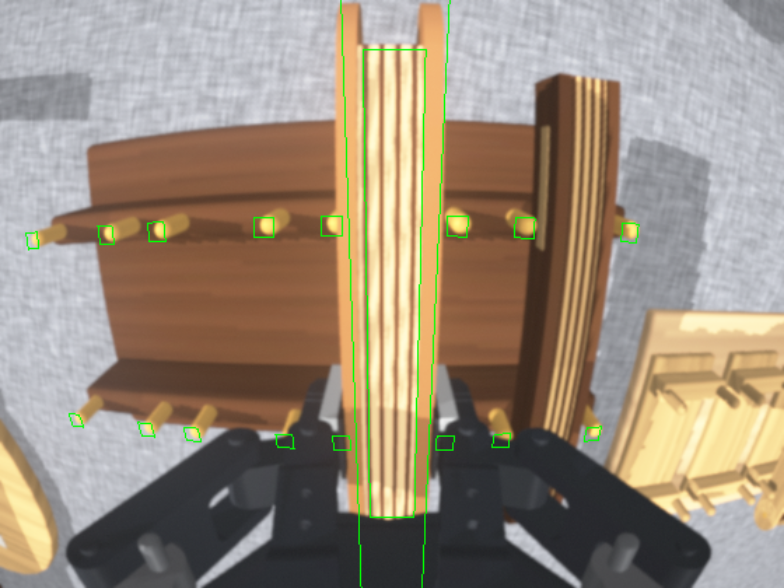

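fan_4 is above the second slot, between its pegs at (332,226) and (458,225), and fan_3 is seated at right. Lowering.

Call:
servo_tool([
  [[0.002,-0.001,-0.015,0.002,-1],[0,0,-0.015,0,-1],[0,0,-0.012,0,-1],[0,0,-0.006,0,-1],[0,0,-0.003,0,-1],[0,0,-0.002,0,-1],[0,0,0,0,-1],[0,0,0,0,-1]],
])

```text
time_s: 15.1
eef_pos: [0.5799, 0.1471, 0.0758]
eef_rot: [0.0, 0.997, 0.076, 0.0]
wrist_force: [-0.8, 0.0, -1.6]
opening: 0.295
```

Call:
servo_tool([
  [[0,0,-0.002,0,-1],[0,0,-0.0015,0,-1],[0,0,-0.001,0,-1],[0,0,0,0,-1]],
])

```text
time_s: 15.5
eef_pos: [0.5798, 0.1472, 0.0722]
eef_rot: [0.0, 0.997, 0.076, 0.0]
wrist_force: [-4.4, -0.2, 9.2]
opening: 0.291
```

Call:
servo_tool([
  [[0,0,0,0,-0.2],[0,0,0,0,0.2],[0,0,0,0,0.2],[0,0,0.02,0,0.2],[0,0,0.03,0,0.4],[0,0,0.03,0,0.4],[0,0,0.03,0,0.4],[0,0,0,0,0.4]],
])

```text
time_s: 16.3
eef_pos: [0.5825, 0.1473, 0.1858]
eef_rot: [0.0, 0.997, 0.076, 0.004]
wrist_force: [0.9, 0.6, 1.5]
opening: 0.701
```

Call:
servo_tool([
  [[-0.006,-0.036,0,-0.002,0.4],[-0.006,-0.036,0,-0.002,0.4],[-0.006,-0.036,0,-0.002,0.4],[-0.006,-0.036,0,-0.002,0.4],[-0.006,-0.036,0,-0.002,0.4],[-0.006,-0.036,0,-0.002,0.4],[-0.006,-0.036,0,-0.002,0.4],[-0.006,-0.036,0,-0.002,0.4]],
])

```text
time_s: 17.1
eef_pos: [0.5306, -0.1421, 0.1798]
eef_rot: [-0.0, 0.998, 0.068, -0.001]
wrist_force: [0.5, -0.6, 0.9]
opening: 0.699
```

Call:
servo_tool([
  [[-0.006,-0.036,0,-0.002,0.4],[-0.006,-0.035,0,-0.002,0.4],[0,0,0,0,0.4],[0,0,0,0,0.4]],
])

```text
time_s: 17.5
eef_pos: [0.5189, -0.2122, 0.1798]
eef_rot: [-0.001, 0.998, 0.065, -0.001]
wrist_force: [0.0, 0.4, -0.4]
opening: 0.704
```

```bash
python3 look.py fan_2 .5204 -.2119 .1306 pics/w5.png
```

```text
[ 0.5191 -0.2113  0.1799] 0.1312
0.69 [[ 0.5212 -0.2166  0.053 ]]
mask 0.89 [ 0.5357 -0.2116] yaw 0.134 L 0.1867 W 0.0276 mid [ 0.5245 -0.2133]
```

View pics/w5.png

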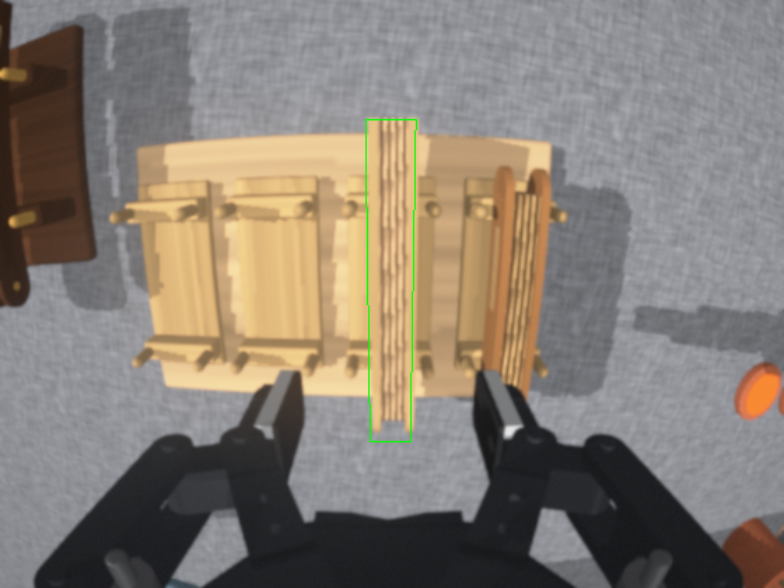

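fan_2 (390,280) matches its outline and lies centrally in the jaws. Descend and grasp.

Call:
servo_tool([
  [[0.002,-0.001,-0.03,0,0.4],[0,0,-0.03,0,0.4],[0,0,-0.03,0,0.4],[0,0,-0.02,0,0.4],[0,0,-0.02,0,0.4],[0,0,0,0,0.4],[0,0,0,0,0.4]],
])

```text
time_s: 18.35
eef_pos: [0.5217, -0.2119, 0.0509]
eef_rot: [-0.0, 0.998, 0.067, -0.0]
wrist_force: [1.0, -0.2, 0.0]
opening: 0.698
```

Call:
servo_tool([
  [[0,0,0,0,-1],[0,0,0,0,-1],[0,0,0,0,-1],[0,0,0,0,-1],[0,0,0,0,-1],[0,0,0,0,-1]],
])

```text
time_s: 18.95
eef_pos: [0.5225, -0.2134, 0.0523]
eef_rot: [0.001, 0.998, 0.066, 0.001]
wrist_force: [0.4, 1.2, 7.2]
opening: 0.291
```

Call:
servo_tool([
  [[0,0,0.01,0,-1],[0,0,0.02,0,-1],[0,0,0.04,0,-1],[0,0,0.05,0,-1],[0,0.015,0,0,-1],[0.002,0.03,0,0.002,-1],[0.004,0.035,0,0.002,-1],[0.004,0.035,0,0.002,-1]],
])

```text
time_s: 19.75
eef_pos: [0.5312, -0.0968, 0.1711]
eef_rot: [0.0, 0.998, 0.068, 0.0]
wrist_force: [0.4, 0.7, -0.9]
opening: 0.29
```

Call:
servo_tool([
  [[0.004,0.035,0,0.002,-1],[0.004,0.035,0,0.002,-1],[0.004,0.035,0,0.002,-1],[0.004,0.035,0,0.002,-1],[0.004,0.035,0,0.002,-1],[0.004,0.035,0,0.002,-1],[0.004,0.035,0,0.002,-1],[0.004,0.035,0,0.002,-1]],
])

```text
time_s: 20.55
eef_pos: [0.5631, 0.1836, 0.1709]
eef_rot: [0.0, 0.997, 0.077, -0.0]
wrist_force: [-0.0, -1.0, -1.1]
opening: 0.295
```

Call:
servo_tool([
  [[0.004,0.025,0,0,-1],[0.002,0.015,0,0,-1],[0,0,-0.02,0,-1],[0,0,-0.02,0,-1],[0,0,0,0,-1],[0,0,0,0,-1]],
])

```text
time_s: 21.15
eef_pos: [0.5692, 0.2216, 0.1307]
eef_rot: [0.0, 0.997, 0.077, -0.001]
wrist_force: [1.2, 0.1, -1.3]
opening: 0.295
```

```bash
python3 look2.py fan_2 .567 .2218 pics/w6.png
```

```text
[0.5699 0.2218 0.1316] 0.1532
0.62 [[0.6124 0.2086 0.1346]]
```

View pics/w6.png

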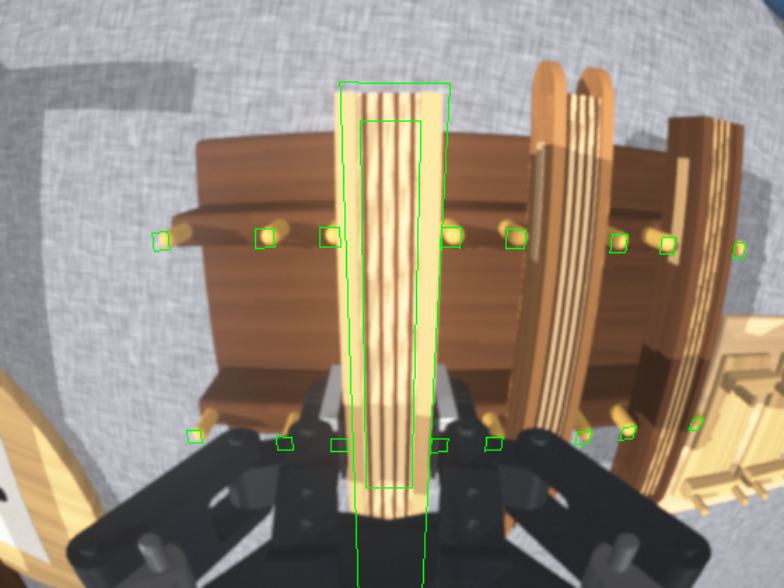

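fan_2 is over the third slot with pegs on either side (330,237 and 453,236). The pinpoint reading is 4 cm off, which the picture contradicts, so I'm ignoring it. Lowering.

Call:
servo_tool([
  [[0,0,-0.02,0,-1],[0,0,-0.015,0,-1],[0,0,-0.012,0,-1],[0,0,-0.004,0,-1],[0,0,-0.003,0,-1],[0,0,-0.002,0,-1],[0,0,0,0,-1],[0,0,0,0,-1]],
])

```text
time_s: 22.05
eef_pos: [0.5699, 0.2222, 0.0753]
eef_rot: [-0.0, 0.997, 0.077, 0.0]
wrist_force: [0.3, 0.4, -0.6]
opening: 0.295
```

Call:
servo_tool([
  [[0,0,-0.0015,0,-1],[0,0,-0.001,0,-1],[0,0,0,0,-1]],
])

```text
time_s: 22.35
eef_pos: [0.57, 0.2223, 0.0743]
eef_rot: [0.0, 0.997, 0.077, 0.001]
wrist_force: [-4.7, -1.3, 10.8]
opening: 0.295
```

Call:
servo_tool([
  [[0,0,0,0,-0.2],[0,0,0,0,0.2],[0,0,0,0,0.2],[0,0,0.02,0,0.2],[0,0,0.03,0,0.4],[0,0,0.03,0,0.4],[0,0,0.03,0,0.4],[0,-0.018,0,0,0.4]],
])

```text
time_s: 23.15
eef_pos: [0.5723, 0.2058, 0.1875]
eef_rot: [-0.001, 0.997, 0.078, 0.005]
wrist_force: [0.5, 0.3, 0.6]
opening: 0.701
```

Call:
servo_tool([
  [[-0.004,-0.035,0,-0.002,0.4],[-0.004,-0.035,0,-0.002,0.4],[-0.004,-0.035,0,-0.002,0.4],[-0.004,-0.035,0,-0.002,0.4],[-0.004,-0.035,0,-0.002,0.4],[-0.004,-0.035,0,-0.002,0.4],[-0.004,-0.035,0,-0.002,0.4],[-0.004,-0.035,0,-0.002,0.4]],
])

```text
time_s: 23.95
eef_pos: [0.5365, -0.0776, 0.1813]
eef_rot: [-0.0, 0.998, 0.069, -0.001]
wrist_force: [-0.1, 1.2, -0.4]
opening: 0.7
```

Call:
servo_tool([
  [[-0.004,-0.035,0,-0.002,0.4],[-0.004,-0.035,0,-0.002,0.4],[-0.004,-0.035,0,-0.002,0.4],[-0.004,-0.035,0,0,0.4],[-0.004,-0.035,0,0,0.4],[0,-0.035,0,0,0.4],[0,0,0,0,0.4],[0,0,0,0,0.4]],
])

```text
time_s: 24.75
eef_pos: [0.5166, -0.2864, 0.1811]
eef_rot: [-0.001, 0.998, 0.065, -0.001]
wrist_force: [1.0, -0.0, 0.4]
opening: 0.702
```

```bash
python3 look.py fan_1 .5177 -.2856 .1281 pics/w7.png
```

```text
[ 0.5167 -0.2854  0.1812] 0.131
0.59 [[ 0.5198 -0.2892  0.053 ]]
mask 0.75 [ 0.5275 -0.2861] yaw 0.115 L 0.1645 W 0.0277 mid [ 0.5219 -0.2871]
```

View pics/w7.png

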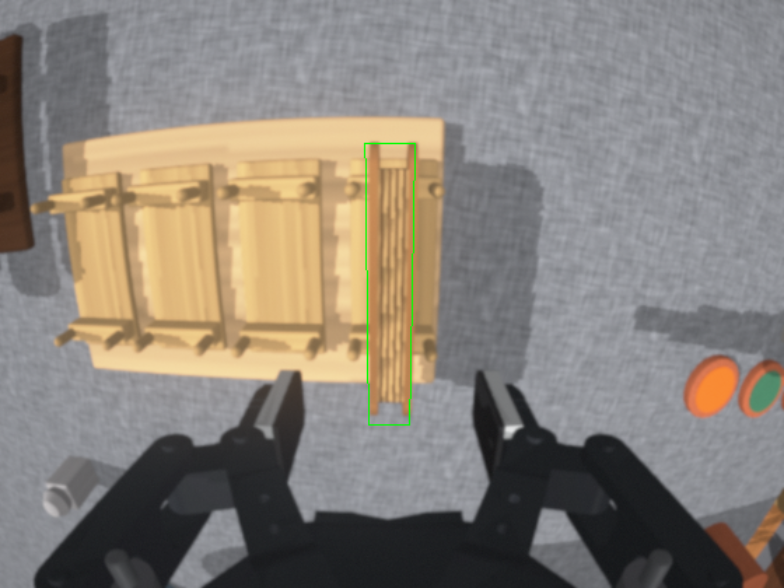

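fan_1 (390,280) lies centrally in the jaws. Descend and grasp.

Call:
servo_tool([
  [[0.002,-0.001,-0.03,-0.006,0.4],[0,0,-0.03,0,0.4],[0,0,-0.03,0,0.4],[0,0,-0.023,0,0.4],[0,0,-0.02,0,0.4],[0,0,0,0,0.4],[0,0,0,0,0.4]],
])

```text
time_s: 25.6
eef_pos: [0.5197, -0.286, 0.0495]
eef_rot: [-0.0, 0.998, 0.063, -0.0]
wrist_force: [-0.4, -0.2, -0.4]
opening: 0.699
```

Call:
servo_tool([
  [[0,0,0,0,-1],[0,0,0,0,-1],[0,0,0,0,-1],[0,0,0,0,-1],[0,0,0,0,-1],[0,0,0,0,-1]],
])

```text
time_s: 26.2
eef_pos: [0.5205, -0.2875, 0.051]
eef_rot: [0.001, 0.998, 0.063, 0.001]
wrist_force: [-0.6, 1.3, 6.8]
opening: 0.293
```

Call:
servo_tool([
  [[0,0,0.01,0,-1],[0,0,0.02,0,-1],[0,0,0.04,0,-1],[0,0,0.05,0,-1],[0,0.015,0,0.002,-1],[0.002,0.03,0,0.002,-1],[0.002,0.035,0,0.002,-1],[0.002,0.035,0,0.002,-1]],
])

```text
time_s: 27.0
eef_pos: [0.5251, -0.1707, 0.1695]
eef_rot: [0.0, 0.998, 0.066, 0.0]
wrist_force: [1.1, -0.2, -1.5]
opening: 0.296
```

Call:
servo_tool([
  [[0.002,0.035,0,0.002,-1],[0.002,0.035,0,0.002,-1],[0.002,0.035,0,0.002,-1],[0.002,0.035,0,0.002,-1],[0.002,0.035,0,0.002,-1],[0.002,0.035,0,0.002,-1],[0.002,0.035,0,0.002,-1],[0.002,0.035,0,0.002,-1]],
])

```text
time_s: 27.8
eef_pos: [0.5411, 0.1097, 0.1695]
eef_rot: [0.0, 0.997, 0.075, 0.0]
wrist_force: [0.5, -0.9, -0.6]
opening: 0.292
```

Call:
servo_tool([
  [[0.003,0.035,0,0.001,-1],[0.003,0.035,0,0.001,-1],[0.003,0.035,0,0,-1],[0.003,0.035,0,0,-1],[0.003,0.03,0,0,-1],[0,0.015,0,0,-1],[0,0,0,0,-1],[0,0,0,0,-1]],
])

```text
time_s: 28.6
eef_pos: [0.5561, 0.2924, 0.169]
eef_rot: [0.0, 0.997, 0.076, -0.0]
wrist_force: [-0.5, 0.1, -2.0]
opening: 0.299
```

Call:
servo_tool([
  [[0.001,0.004,-0.02,0,-1],[0,0,-0.02,0,-1],[0,0,0,0,-1],[0,0,0,0,-1]],
])

```text
time_s: 29.0
eef_pos: [0.5575, 0.2958, 0.1293]
eef_rot: [0.0, 0.997, 0.075, -0.001]
wrist_force: [-0.1, 0.2, -0.5]
opening: 0.297
```

```bash
python3 look2.py fan_1 .5558 .2959 pics/w8.png
```

```text
[0.5581 0.2962 0.1302] 0.1506
0.62 [[0.557  0.2967 0.1332]]
```

View pics/w8.png

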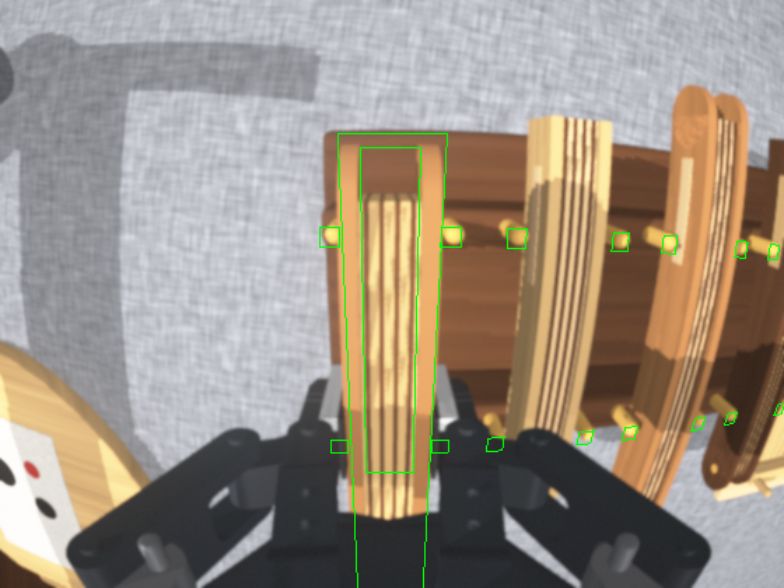

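fan_1 is over the left-end slot, between the pegs at (330,236) and (453,236). Lowering.

Call:
servo_tool([
  [[0,0,-0.02,0,-1],[0,0,-0.015,0,-1],[0,0,-0.012,0,-1],[0,0,-0.004,0,-1],[0,0,-0.003,0,-1],[0,0,-0.001,0,-1],[0,0,0,0,-1],[0,0,0,0,-1]],
])

```text
time_s: 29.9
eef_pos: [0.5579, 0.2973, 0.0749]
eef_rot: [-0.0, 0.997, 0.076, 0.0]
wrist_force: [-0.8, -0.6, -0.7]
opening: 0.293
```

Call:
servo_tool([
  [[0,0,-0.001,0,-1],[0,0,-0.001,0,-1],[0,0,0,0,-1]],
])

```text
time_s: 30.2
eef_pos: [0.5578, 0.2972, 0.073]
eef_rot: [-0.0, 0.997, 0.076, 0.0]
wrist_force: [-1.1, -0.9, 3.4]
opening: 0.295
```

Call:
servo_tool([
  [[0,0,-0.0005,0,-1],[0,0,0,0,-0.2],[0,0,0,0,0.2],[0,0,0,0,0.2],[0,0,0.02,0,0.2],[0,0,0.03,0,0.4],[0,0,0.04,0,0.4],[0,0,0.04,0,0.4]],
])

```text
time_s: 31.0
eef_pos: [0.557, 0.2969, 0.2024]
eef_rot: [0.0, 0.997, 0.076, -0.001]
wrist_force: [1.1, 0.2, -0.8]
opening: 0.696
```

Call:
servo_tool([
  [[-0.01,-0.03,0.02,0,0.4],[-0.02,-0.04,0,0,0.4],[-0.02,-0.04,0,0,0.4],[-0.02,-0.04,0,0,0.4],[-0.02,-0.04,0,0,0.4],[-0.02,-0.04,0,0,0.4],[-0.02,-0.04,0,0,0.4],[-0.02,-0.04,0,0,0.4]],
])

```text
time_s: 31.8
eef_pos: [0.4065, -0.0141, 0.2218]
eef_rot: [0.0, 0.997, 0.076, 0.0]
wrist_force: [1.0, -1.1, 0.7]
opening: 0.699
```

Call:
servo_tool([
  [[-0.01,-0.04,0,0,0.4],[0,-0.04,0,0,0.4],[0,-0.04,0,0,0.4],[0,-0.04,0,0,0.4],[0,-0.04,0,0,0.4],[0,-0.02,0,0,0.4],[0,0,0,0,0.4],[0,0,0,0,0.4]],
])

```text
time_s: 32.6
eef_pos: [0.3972, -0.2326, 0.2214]
eef_rot: [-0.001, 0.997, 0.075, -0.0]
wrist_force: [0.3, -0.2, -0.8]
opening: 0.698
```

Run:
```python
from h import *
p=camera("top"); s=camera("scene")
SL=dict(fan_3=3,fan_4=2,fan_2=1,fan_1=0); S=[.5726,.1847,.1503]; C=p["img"].copy()
for n,k in SL.items():
    c=place(S,np.array([[0,YS[k],.075]]))[0]; M=[]
    for q in(p,s):
        t=[d for d in trace(q,n+"_c") if d["conf"]>.3]
        if t: M.append((q,t[0]["mask"].astype(np.uint8)))
    for u in [[m] for m in M]+[M]:
        v,e=fit(u,LEN[n],.026,.06,.09,[c[0],c[1],.15]); d=v[:2]-c[:2]; a=S[2]
        print(n,"along",round(d[0]*np.cos(a)+d[1]*np.sin(a),4),"across",round(-d[0]*np.sin(a)+d[1]*np.cos(a),4),"yaw",round(v[2]-a,3),e)
    cv2.polylines(C,[np.int32(cv2.convexHull(np.float32(proj(p,place([c[0],c[1],.1503],box(LEN[n],.026,.06,.09)))))*8)],True,(0,255,0),1,shift=3)
cv2.imwrite("pics/end_t.png",cv2.resize(C[50:290,110:440],None,fx=2.4,fy=2.4)); cv2.imwrite("pics/end_s.png",cv2.resize(s["img"][100:400,100:420],None,fx=1.9,fy=1.9))
```

```text
fan_3 along 0.0034 across 0.0031 yaw 0.008 1.34
fan_3 along -0.0018 across 0.0008 yaw 0.013 2.29
fan_3 along 0.0019 across 0.0027 yaw 0.011 1.93
fan_4 along 0.0012 across 0.0015 yaw -0.003 1.28
fan_4 along -0.0004 across -0.0002 yaw 0.005 2.16
fan_4 along 0.0006 across 0.001 yaw 0.0 1.76
fan_2 along 0.0039 across 0.0028 yaw -0.002 1.27
fan_2 along 0.0013 across 0.0011 yaw 0.003 2.18
fan_2 along 0.0032 across 0.0021 yaw 0.001 1.76
fan_1 along 0.0022 across 0.003 yaw 0.0 1.48
fan_1 along -0.0024 across 0.0014 yaw -0.006 2.78
fan_1 along 0.0011 across 0.0025 yaw -0.002 2.2
```

View pics/end_t.png

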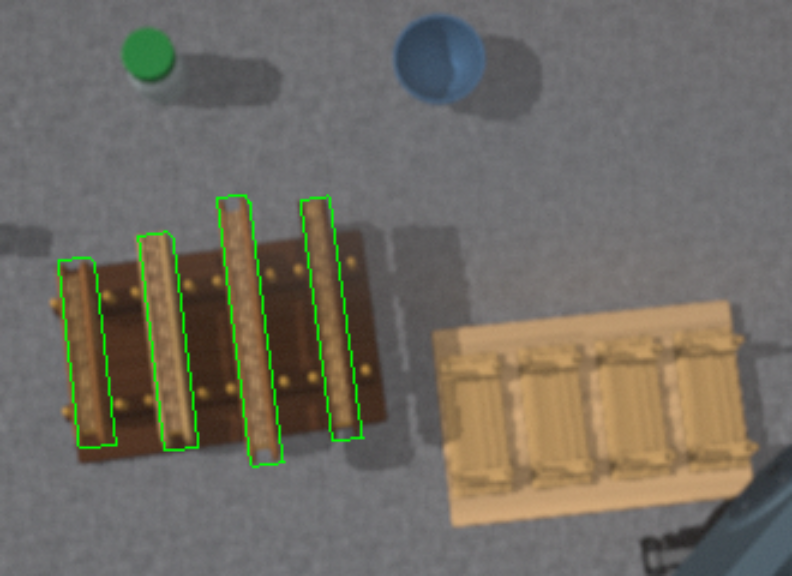

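View pics/end_s.png

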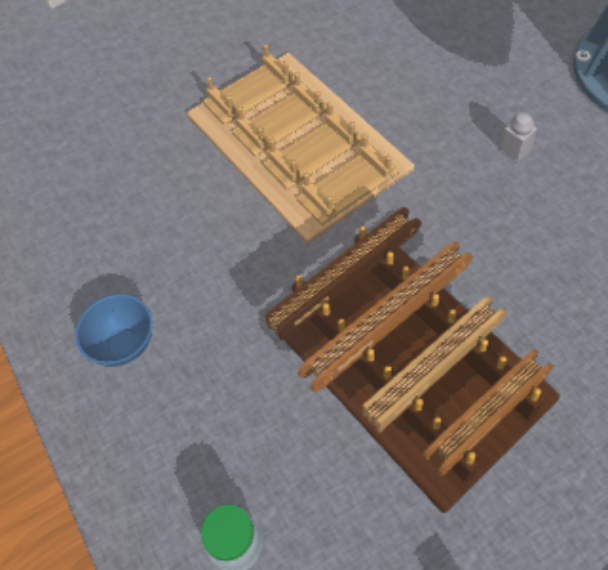

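Both views show all four fans seated in their slots, within about 4 mm and 0.015 rad. Bowl, jar and seal stand where they were, and the arm is clear.

```bash
python3 -c "
from bench import *
print(hand_in())"
```

```text
the job is handed in; nothing more can be done
None
```

All four fans are on the display stand in reverse order, and I handed the job in at about 33 s; the hand-in reports no verdict. From the right end of the stand to the left they are fan_3, fan_4, fan_2 and fan_1. Each fan was lowered until it touched the rails, and the wrist force stayed at or below about 12 N in the readings taken during each set-down. The gripper then opened and the arm moved clear.

- **Placement:** outline fits in the top and scene pictures put every fan within about 4 mm lengthwise, 3 mm across and 0.015 rad of its slot. The pictures show them upright between the pegs. I did not measure their height or tilt separately.
- **Other objects:** the bowl, jar and seal look unmoved in the final pictures. I did not measure their positions.
- **Checks that disagreed:** while I held fan_2 over its slot, the pinpoint network put its centre about 4 cm off. The picture and the tool pose both contradicted that, so I ignored it. The lengthwise fits from the two cameras also differ by 2–5 mm, which is inside the 15 mm tolerance.

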